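# Seat the stirrer in the chocolate machine and keep it pressed home

## Task

Take the two-bladed stirrer out of the wooden rack and fit it upright in the chocolate machine: turn it until its cross-shaped stem matches the cross-shaped slot of the drive in the middle of the bowl, slide it fully home, and finish while still holding it pressed down with its collar against the drive, because a spring pushes it back up as soon as you let go. Leave the frother, the spoon, the white bowl and the green bottle where they are.

Things in the scene. Friction and masses are not known exactly. Their poses are not given: they have to be found in the camera images.
- stirrer: The loose stirrer, 0.14-0.28 kg, stem-down in one rack hole, any yaw. Origin: centre of the stem's tip; z up the stem. Steel stem 0-30 mm up, cross-shaped, wings along its x and y: 25 mm over all, 7 thick, tip tapered. Meshes at any quarter turn. Collar 40 mm across at 30-38 mm: rests on the rack or, when home, on the drive's rim. Two white blades along x, 61 mm from axis, 43-69 mm up.
- stirrer_grip (a point): Centre of the stirrer's square grey grip, on its axis 105 mm above the stem's tip; axes as the stirrer's. The grip is 24 by 24 mm, faces square to x and y, and spans 85 to 125 mm above the tip; below it a round shaft 18 mm thick.
- drive_mouth (a point): Centre of the drive's slot at its rim, 75 mm above the counter; z up. The steel drive, about 40 mm across, stands at a random angle in the bowl's middle, 13 mm above its floor. Cross-shaped slot, arms along this point's x and y: 9.6 mm wide, 28 over all, chamfered 1.5, 34 deep. Turns about z only stiffly (0.25 N m). Stirrer home: collar on the rim, tip 30 mm below it.
- seat (a joint): The sprung pin in the bottom of the slot, m pressed down: 0 at rest, its top then 20 mm below the drive's rim; 0.010 when the stirrer is fully home. The spring pushes up with 4 N at first and 9 N when home, more than the stirrer's weight.
- machine: The chocolate machine, fixed: white housing 280 mm (its x) by 220 mm (its y) and 60 mm high, with an open round steel bowl 200 mm across on top, rim 108 mm above the counter. Origin: on the counter under the bowl's centre.
- rack: The wooden rack, fixed: block 240 mm (its x) by 90 mm (its y), 45 mm high, with two round holes 31 mm wide, 70 mm either side of its centre along its x. Origin: centre of its underside.
- frother: Not to be used: the frother in the rack's other hole: round stem, white holed disc 68 mm across, ball top reaching 93 mm above the rack. Origin: its stem's tip.
- spoon: Bystander: steel spoon 160 mm long, lying between rack and machine. Origin: near its middle.
- bowl: Bystander: white bowl 130 mm wide, 50 mm high, left of the rack. Origin: its underside.
- bottle: Bystander: green bottle 66 mm wide, 170 mm high, right of the machine. Origin: its underside.
Mind the look-alikes: they are no part of the job. What is shaped like the stirrer but blue or orange is not meant.

How it is judged:
On the way, in this order (a step that is already met when the one before it is completed fails the run):
1. the stirrer is held clear of the rack (height (world z) of stirrer above 0.055 m and contact force between the fingers and stirrer above 1 N and contact force between stirrer and rack below 0.1 N), for 0.2 s.
2. the stem has meshed with the slot (its tip 10 mm or more below the drive's rim) (z of stirrer in the frame of drive_mouth below -0.01 m and x of stirrer in the frame of drive_mouth between -0.005 and 0.005 m and y of stirrer in the frame of drive_mouth between -0.005 and 0.005 m), for 0.1 s.
At the end, for the whole second after the job is handed in: Through the last second the robot's fingers are on the stirrer (over 2 N) and keep it fully home: stem's tip at least 27.5 mm below the drive's rim (30 is home), within 4 mm of the drive's axis, meshed, upright within 0.08 rad, the sprung pin pressed 7.5 mm or more, nothing moving (z of stirrer in the frame of drive_mouth below -0.0275 m and x of stirrer in the frame of drive_mouth between -0.004 and 0.004 m and y of stirrer in the frame of drive_mouth between -0.004 and 0.004 m and horizontal distance between stirrer_grip and drive_mouth below 0.008 m and angle between stirrer's own z axis and vertical below 0.08 rad and (angle between the x axis of stirrer and the x axis of drive_mouth, either way round below 0.2 rad or angle between the x axis of stirrer and the y axis of drive_mouth, either way round below 0.2 rad) and value of joint seat above 0.0075 m and contact force between the fingers and stirrer above 2 N and linear speed of stirrer below 0.02 m/s); the arm keeps its last pose, push and grip.
It fails at once if the frother, spoon, bowl or bottle is moved by more than 30 mm (distance of any of frother, spoon, bowl, bottle from where it was at the start of the episode above 0.03 m).
It fails at once if the stirrer is tipped over (angle between stirrer's own z axis and vertical above 0.8 rad).
It also fails if it takes over 38 s, if anything falls off the work surface, if the arm or the gripper's body presses on something with over 40 N, if the wrist force passes 120 N, or if a joint passes its speed limit or range.

## Robot

A 6-joint arm with a two-finger parallel gripper is mounted at the origin on the work surface. World frame = base frame: x ahead of the robot, y to its left, z up, the work surface at z = 0. Lengths are in m, angles in rad, forces in N, time in s.
With the tool pointing down it reaches from about 0.225 to 0.875 m from the base axis. Payload 3.4 kg.
Tool frame: the origin (TCP) lies between the finger pads; the fingertips stand 22 mm ahead of it and the grasp point (between the pads) lies 3 mm ahead of it (manip.finger_overhang is the distance from the TCP to the fingertips, in m); z points along the fingers, y is the line along which they close (so a half turn about z gives the same grasp; the last joint's range is limited). The gripper opens to 85 mm and grips with 20 to 120 N. Pads are 22 mm wide; open, the fingers measure 114 mm over their backs; the gripper's body (76 mm by 85 mm) begins 54 mm behind the grasp point. The pads swing forward as they close: fully open they stand 13 mm farther back than shut.
Start: joints at [1.196, 0.276, 1.505, -0, 1.361, -0.121], TCP at [0.144, 0.557, 0.253] pointing down, gripper open.
Joint ranges: [-2.89, 2.89], [-0.75, 2.08], [0.22, 2.7], [-1.18, 4.32], [0.11, 2.71], [-2.7, 2.7]. Speed limits (rad/s): [2.57, 2.57, 3.14, 3.14, 3.14, 3.14].

## Interface

Orientations are given as a unit quaternion [w, x, y, z].
In Python, from rig import get_state, eyes, order, manip gives the robot as it stands.
- The arm moves only by the tool drive_tool, never from a script. Its argument "rows" is a list of rows, each a list of 4 numbers: the shift along the tool's x, y, z in units of 25 mm (1.0 is 25 mm), then the turn about the tool's z in units of 6 degrees (1.0 is 6 degrees). A call has exactly 8 rows; each row is the pose to reach, as a shift and turn from the pose commanded when the call began, along the tool's axes at that moment; what a row does not reach only later rows make up. A row lasts 1/12 s, in which the tool goes at most 41.7 mm and 7.16 degrees, less where a joint would pass 70% of its speed; a pose out of reach is approached as far as the arm can. A call with a gripper value outside its range is refused whole. "grip" is the finger opening in mm, from 0 to 85.4, set as the call begins (left out, the last holds). The fingers move at their own pace and stop on an object; "newtons" is the grip in N (left out, the last holds). Time passes only in rows, so rows that repeat a pose let the fingers close, or fill a call up. It gives the time, the measured TCP pose, the force, the opening and the grip force at its end, in the units of the state.
- get_state(): the state, without advancing time (a new reading comes with each control period).
- eyes.get_image(name): name is "scene" or "side" or "wrist"; returns (picture, depth): 420x560x3 uint8, red, green, blue; 420x560 float32, m along the optical axis (not along the pixel's ray), 0 where there is no reading.
- eyes.camera_info(name): a dict with "fx", "fy", "cx", "cy" (pixels), "dist" ([k1, k2, p1, p2, k3] as OpenCV has them; the pictures are not rectified), "R" (3x3) and "t" (3): a world point X has camera coordinates R X + t. Camera axes: x right, y down, z forward; pixel columns grow to the right and rows downward; lengths in m; the calibration is good to about 2 mm. A picture is of the moment at which its call begins: read the wrist's pose just before it. camera_info takes no time and is no camera call; for the wrist camera it gives the pose at the moment of the call.
- order.sign_off(): hands the job in; it is judged then, once.
The state is a dict: "clock": time; "qpos": joint angles; "qd": joint speeds; "effort": joint torques, N m; "position": TCP position; "ee_rot": TCP orientation; "contact_force": force on the tool from outside, world axes, zero at the start; "moment": the same for the moment, N m; "width": finger opening in m; "gripper_force": force on a finger pad.
Only numpy, scipy, OpenCV 4.12 (cv2) and the standard library are available. Lean on these libraries where they do the work, as an engineer would, in place of code of your own. Each camera call takes 0.05 s, during which the arm holds its last target. There are 200 camera calls.

## Working session

There is one attempt and no reset: what is moved stays moved. The work goes in short steps, Python scripts to look and compute and a tool call to move; the robot and the scene stay as the last step left them, time stands still between calls to the robot, and variables do not carry over. Pictures are saved under pics/ and viewed, at most 10 in all, crops included, and the job is handed in when it is done.

Besides the shell and the picture viewer there is one more tool, called as name(argument=value, ...) on one line, values as JSON. drive_tool: Moves the arm, as the interface text tells. Its arguments: {"type":"object","properties":{"rows":{"type":"array","items":{"type":"array","items":{"type":"number"}}},"grip":{"type":"number"},"newtons":{"type":"number"}},"required":["rows"]}

```bash
ls; mkdir -p pics; cat > h.py <<'E'
import numpy as np, cv2
from rig import get_state, eyes, order, manip
def snap(name,save=None):
    info=eyes.camera_info(name); im,d=eyes.get_image(name)
    if save: cv2.imwrite('pics/'+save,im[:,:,::-1])
    np.savez('/tmp/'+name+'.npz',im=im,d=d,**{k:np.array(v) for k,v in info.items()})
    return im,d,info
def load(name):
    z=np.load('/tmp/'+name+'.npz'); return z['im'],z['d'],{k:z[k] for k in z.files}
def K(i): return np.array([[i['fx'],0,i['cx']],[0,i['fy'],i['cy']],[0,0,1]],float)
def rays(i,uv):
    p=cv2.undistortPoints(np.array(uv,float).reshape(-1,1,2),K(i),np.array(i['dist'],float)).reshape(-1,2)
    return np.c_[p,np.ones(len(p))]
def onplane(i,uv,z):
    R=np.array(i['R']);t=np.array(i['t']);C=-R.T@t; D=rays(i,uv)@R
    return C+D*((z-C[2])/D[:,2])[:,None]
def cloud(i,d,mask):
    v,u=np.nonzero(mask&(d>0)); r=rays(i,np.c_[u,v])*d[v,u][:,None]
    return (r-np.array(i['t']))@np.array(i['R']),u,v
def proj(i,X):
    r,_=cv2.Rodrigues(np.array(i['R'])); return cv2.projectPoints(np.array(X,float).reshape(-1,1,3),r,np.array(i['t'],float),K(i),np.array(i['dist'],float))[0].reshape(-1,2)
E
python3 - <<'E'
from h import *
s=get_state(); print(s)
a=snap('scene','scene0.png');b=snap('side','side0.png');c=snap('wrist','wrist0.png')
for n,x in zip('abc',(a,b,c)): 
    i=x[2]; print(i['fx'],(-np.array(i['R']).T@np.array(i['t'])).round(3),np.array(i['R'])[2].round(3))
print(manip.finger_overhang)
E
```

```text
pics
{'clock': 0.0, 'qpos': array([ 1.19597918e+00,  2.76584748e-01,  1.50620557e+00,  8.16598317e-06,
        1.36069357e+00, -1.20980048e-01]), 'qd': array([-3.36645701e-04, -5.80248115e-04,  2.93389659e-05, -2.21331591e-04,
        1.12916184e-03, -8.83005865e-04]), 'effort': array([-2.07546007e-03, -4.16759562e+01, -2.45804805e+01, -4.42826176e-04,
        1.11647020e-02, -3.52133021e-06]), 'position': array([0.1441927 , 0.55608707, 0.25241666]), 'ee_rot': array([-2.35894337e-04,  1.26578876e-01,  9.91956095e-01, -9.15731858e-04]), 'contact_force': array([ 0.29668203,  0.55850414, -0.73504967]), 'moment': array([-0.03704905,  0.01709457,  0.04375736]), 'gripper_force': 0.0, 'width': 0.08555255876815744}
521.699479602657 [1.266 0.28  1.342] [-0.554 -0.131 -0.822]
538.3571746673261 [-0.536  1.088  1.414] [ 0.5   -0.535 -0.681]
336.2180833070141 [0.082 0.572 0.375] [ 0.252 -0.067 -0.966]
0.022
```

View pics/scene0.png

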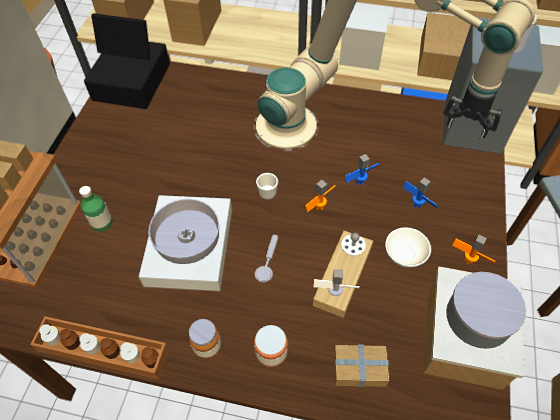

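View pics/side0.png

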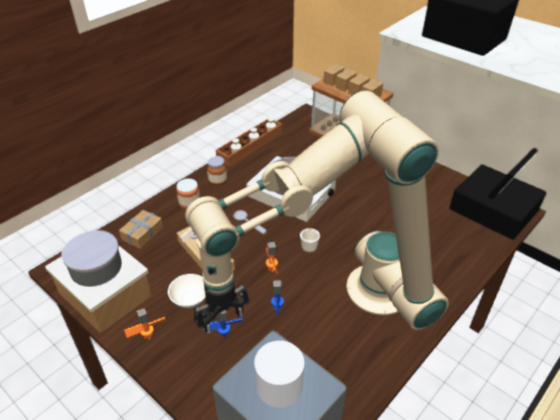

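View pics/wrist0.png

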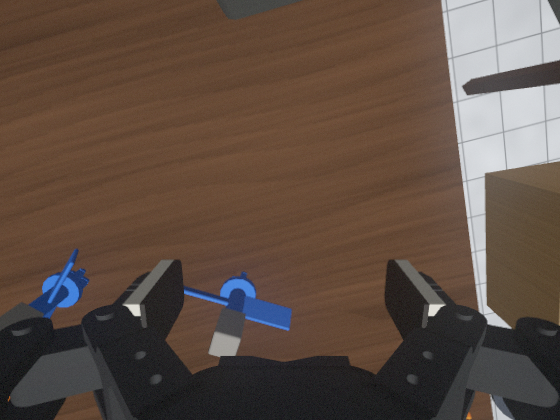

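The scene view shows the white stirrer in the rack's near hole (337,285), the frother in the other hole (353,243), the machine's drive at (186,236) and the spoon at (266,258). In the side view the arm hides the rack. The wrist view shows only the blue look-alikes.

```bash
python3 - <<'E'
from h import *
im,d,i=load('scene')
m=np.zeros(d.shape,bool); m[255:312,305:370]=1
P,u,v=cloud(i,d,m); c=im[v,u].astype(int)
top=(P[:,2]>0.130)&(P[:,2]<0.15); print('griptop',top.sum(),P[top].mean(0).round(4),P[top].min(0).round(3),P[top].max(0).round(3),u[top].mean(),v[top].mean(), np.median(P[top][:,2]))
tm=np.zeros(d.shape,np.uint8); tm[v[top],u[top]]=1
n,pts=0,P[top][:,:2]
print('toprect',cv2.minAreaRect(pts.astype(np.float32)))
bl=(P[:,2]>0.055)&(P[:,2]<0.09)&(c.min(1)>170)
q=P[bl]; print('blade',bl.sum(),q.mean(0).round(4)); e=np.linalg.svd(q[:,:2]-q[:,:2].mean(0),full_matrices=False)
print('dir',np.degrees(np.arctan2(e[2][0,1],e[2][0,0])),cv2.minAreaRect(q[:,:2].astype(np.float32)))
# rack top
m[:]=0;m[225:320,305:380]=1
P,u,v=cloud(i,d,m); r=(abs(P[:,2]-.045)<.006); print('rack',cv2.minAreaRect(P[r][:,:2].astype(np.float32)),np.median(P[r][:,2]))
# machine
m[:]=0;m[190:295,135:235]=1
P,u,v=cloud(i,d,m); r=(abs(P[:,2]-.06)<.006); print('housing',cv2.minAreaRect(P[r][:,:2].astype(np.float32)))
r=(abs(P[:,2]-.108)<.005); print('rim',r.sum(),cv2.minEnclosingCircle(P[r][:,:2].astype(np.float32)))
m[:]=0;m[222:250,170:202]=1
P,u,v=cloud(i,d,m); r=(abs(P[:,2]-.075)<.004); print('drive',r.sum(),cv2.minEnclosingCircle(P[r][:,:2].astype(np.float32)),np.median(P[r][:,2]))
m[:]=0;m[225:285,245:285]=1
P,u,v=cloud(i,d,m); c=im[v,u].astype(int); r=(P[:,2]>.004)&(P[:,2]<.05); print('spoon',P[r].min(0).round(3),P[r].max(0).round(3))
cr=np.hstack([cv2.resize(im[245:320,300:380],(560,525),interpolation=2)[:, :400],cv2.resize(im[215:265,160:214],(400,370),interpolation=2).repeat(1,0)[:370] if 0 else np.zeros((525,1,3),np.uint8),cv2.resize(im[210:260,162:212],(398,525),interpolation=2)])
cv2.imwrite('pics/crop1.png',cr[:,:,::-1])
E
```

```text
griptop 90 [0.6176 0.2718 0.139 ] [0.602 0.259 0.131] [0.63  0.285 0.146] 337.5888888888889 273.3888888888889 0.1391296846428623
toprect ((0.6159178614616394, 0.27129700779914856), (0.026770947501063347, 0.02368713915348053), 7.378077030181885)
blade 204 [0.6186 0.2548 0.0724]
dir 99.47529732264812 ((0.5944604277610779, 0.2907863259315491), (0.08815082162618637, 0.15310756862163544), 48.849693298339844)
rack ((0.5468615293502808, 0.285037100315094), (0.09062019735574722, 0.24547336995601654), 78.77210235595703) 0.04509573669336491
housing ((0.546491265296936, -0.17836728692054749), (0.2875000238418579, 0.2228344827890396), 8.807992935180664)
rim 375 ((0.5459563136100769, -0.17650409042835236), 0.10174641758203506)
drive 90 ((0.5475288033485413, -0.17806890606880188), 0.023359470069408417) 0.07498730041886509
spoon [ 0.421 -0.029  0.004] [0.636 0.12  0.027]
```

The crop isn't needed yet. The geometry agrees: the rack hole at (0.616, 0.271) matches the grip, and its top is at 0.139 where 0.140 is expected. I'll move above the grip.

drive_tool(rows=[[-1,-0.3,0,0],[-2.3,-0.7,0,0],[-3.7,-1.1,0,0],[-5.2,-1.6,0,0],[-6.7,-2,0,0],[-8.2,-2.5,0,0],[-9.7,-2.9,0,0],[-11,-3.3,0,0]])

```text
clock: 0.82
position: [0.3918, 0.4062, 0.2531]
ee_rot: [0.0, 0.127, 0.992, -0.0]
contact_force: [0.3, 0.0, -0.3]
width: 0.0857
gripper_force: 0.0
```

drive_tool(rows=[[-1.5,-0.5,0,-0.5],[-3,-0.9,0.1,-1],[-4.5,-1.4,0.2,-1.6],[-6,-1.8,0.3,-2.2],[-7.5,-2.3,0.4,-2.8],[-9,-2.7,0.5,-3.4],[-10.1,-3,0.5,-3.7],[-10.1,-3,0.5,-3.7]])

```text
clock: 1.48
position: [0.6206, 0.2677, 0.2391]
ee_rot: [0.001, -0.065, 0.998, -0.001]
contact_force: [-0.5, -0.1, 0.2]
width: 0.0854
gripper_force: 0.0
```

```bash
python3 - <<'E'
from h import *
s=get_state(); print(s['clock'],s['position'],s['ee_rot'],s['qpos'].round(2))
im,d,i=snap('wrist','w1.png')
np.savez('/tmp/w1.npz',im=im,d=d)
P,u,v=cloud(i,d,np.ones(d.shape,bool))
top=(abs(P[:,2]-.14)<.006)&(np.hypot(P[:,0]-.616,P[:,1]-.271)<.03)
print(top.sum(),np.median(P[top],0),u[top].mean(),v[top].mean(),cv2.minAreaRect(P[top][:,:2].astype(np.float32)))
c=im[v,u].astype(int)
bl=(P[:,2]>.05)&(P[:,2]<.09)&(c.min(1)>150)&(np.hypot(P[:,0]-.616,P[:,1]-.271)<.075); q=P[bl]
print(bl.sum(),cv2.minAreaRect(q[:,:2].astype(np.float32)))
s2,d2,i2=load('scene')
cv2.imwrite('pics/sc_drive.png',cv2.resize(s2[212:260,158:214],(784,600)[0:2],interpolation=2)[:,:,::-1])
E
```

```text
1.4833 [0.6206037  0.26773783 0.23914438] [ 0.00107605 -0.0647492   0.99790015 -0.00129727] [ 0.31  0.44  1.29 -0.    1.41 -1.39]
1244 [0.61427968 0.27156042 0.14133974] 292.2644694533762 208.29099678456592 ((0.6155420541763306, 0.27178695797920227), (0.02473689801990986, 0.02389548346400261), 6.689812660217285)
1921 ((0.6109145879745483, 0.2714727520942688), (0.03008728101849556, 0.11965007334947586), 10.732903480529785)
```

View pics/w1.png

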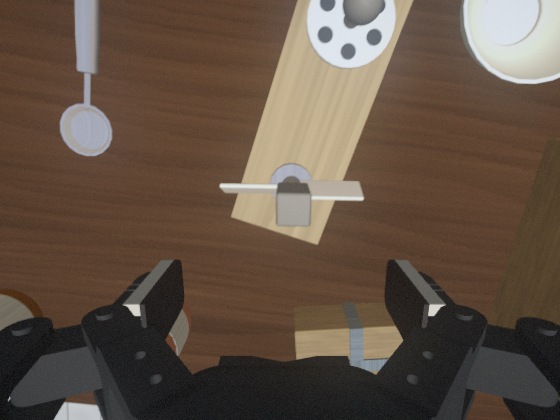

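The wrist view shows the grip top at (293,208) with its faces almost aligned with the tool. The blades run left to right, the frother is at (352,25) and the spoon at upper left. I'll correct by about 4.4 mm, go down and grasp.

drive_tool(rows=[[0.17,0.18,0.3,0],[0.17,0.18,1.1,0],[0.17,0.18,2.0,0],[0.17,0.18,2.9,0],[0.17,0.18,3.7,0],[0.17,0.18,4.3,0],[0.17,0.18,4.65,0],[0.17,0.18,4.65,0]])

```text
clock: 2.2
position: [0.6075, 0.2764, 0.1222]
ee_rot: [-0.003, -0.068, 0.998, -0.0]
contact_force: [-0.5, -0.4, 0.8]
width: 0.0854
gripper_force: 0.0
```

drive_tool(rows=[[0,0,0,0],[0,0,0,0],[0,0,0,0],[0,0,0,0],[0,0,0,0],[0,0,0,0],[0,0,0,0],[0,0,0,0]], grip=10, newtons=80)

```text
clock: 2.87
position: [0.611, 0.2757, 0.1255]
ee_rot: [0.001, -0.067, 0.998, 0.0]
contact_force: [-1.0, -0.8, 5.5]
width: 0.0231
gripper_force: 78.4
```

drive_tool(rows=[[0,0,-0.2,0],[0,0,-0.6,0],[0,0,-1.2,0],[0,0,-2.0,0],[0,0,-2.9,0],[0,0,-3.9,0],[0,0,-4.8,0],[0,0,-5.4,0]])

```text
clock: 3.53
position: [0.6111, 0.2758, 0.2624]
ee_rot: [0.001, -0.067, 0.998, 0.0]
contact_force: [0.8, -0.4, -2.3]
width: 0.023
gripper_force: 78.4
```

```bash
python3 - <<'E'
from h import *
s=get_state(); print(s['clock'],s['position'],s['ee_rot'],s['qpos'].round(2),s['width'],s['contact_force'],s['gripper_force'])
im,d,i=snap('wrist','w2.png')
a=snap('scene','scene2.png'); snap('side','side2.png')
x=a[0]
cr=np.hstack([cv2.resize(x[200:300,300:400],(400,400),interpolation=2),cv2.resize(x[212:260,162:210],(400,400),interpolation=2)])
cv2.imwrite('pics/crop2.png',cr[:,:,::-1])
E
```

```text
3.5333 [0.61111947 0.27581207 0.26241087] [ 1.36791879e-03 -6.67792497e-02  9.97766743e-01  4.32843454e-04] [ 0.32  0.42  1.27  0.    1.45 -1.38] 0.022988933910988555 [ 0.75551306 -0.40017277 -2.25009595] 78.3752453327179
```

View pics/crop2.png

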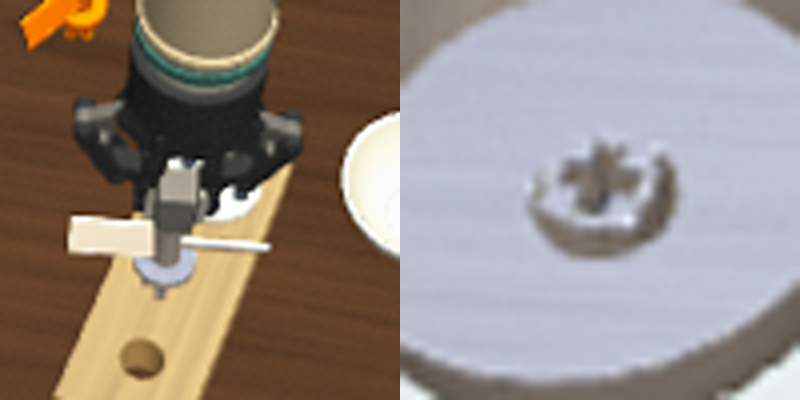

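View pics/w2.png

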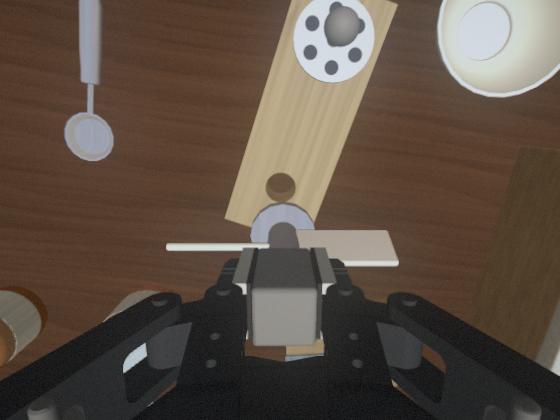

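The crops show the stirrer held clear of the rack and roughly upright. The drive's cross slot is visible at about (600,185) in the right crop. The wrist view shows the held stirrer's collar at (282,225) and the empty hole at (280,187). Next I'll move near the drive, stopping about 30 mm short so the wrist camera sees the slot.

drive_tool(rows=[[0.2,-0.6,0,0],[0.4,-1.7,0,0],[0.6,-3,0,0],[0.9,-4.4,0,0],[1.2,-5.8,0,0],[1.5,-7.2,0,0],[1.8,-8.5,0,0],[2,-9.6,0,0]])

```text
clock: 4.35
position: [0.5908, 0.0281, 0.2574]
ee_rot: [-0.002, -0.066, 0.998, -0.0]
contact_force: [0.6, -0.0, -2.4]
width: 0.0232
gripper_force: 78.5
```

drive_tool(rows=[[0.3,-1.3,0,0],[0.6,-2.7,0,0],[0.9,-4.1,0,0],[1.2,-5.5,0,0],[1.5,-6.8,0,0],[1.7,-7.7,0,0],[1.74,-8.06,0,0],[1.74,-8.06,0,0]])

```text
clock: 5.02
position: [0.5754, -0.1768, 0.2576]
ee_rot: [-0.002, -0.065, 0.998, 0.0]
contact_force: [0.5, 0.1, -3.0]
width: 0.0232
gripper_force: 78.6
```

```bash
python3 - <<'E'
from h import *
im,d,i=snap('wrist')
s=get_state(); print(s['clock'],s['position'],s['ee_rot'],s['qpos'].round(2),s['width'])
p=proj(i,[.547,-.178,.075])[0]; print(p)
u,v=p.round().astype(int)
im2,_,_=snap('wrist','w3.png'); snap('scene'); snap('side')
c=im2[max(v-75,0):v+75,u-100:u+100]
cv2.imwrite('pics/w3c.png',cv2.resize(c,None,fx=4,fy=4,interpolation=2)[:,:,::-1])
E
```

```text
5.0667 [ 0.57571134 -0.17488224  0.25789686] [-0.0013655  -0.0656627   0.99784029  0.00114252] [-0.41  0.32  1.44  0.    1.39 -2.11] 0.023118101783481417
[287.30764805 160.70140412]
```

View pics/w3c.png

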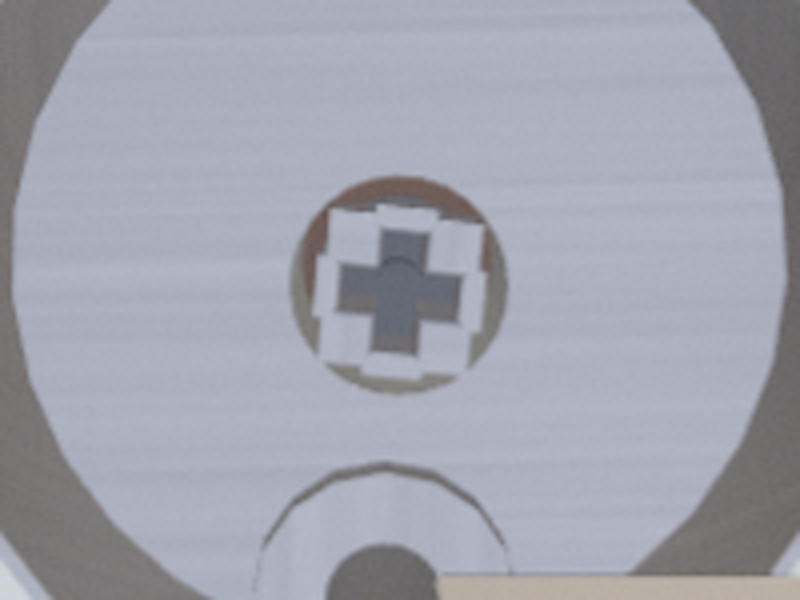

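The crop shows the drive's cross slot at crop (400,292), turned about 7° in the picture. The held collar's arc has its apex near (385,462), and the blade edge runs horizontally at (437–800,575). Next I'll measure the slot and the collar on their planes.

```bash
cat > meas.py <<'E'
from h import *
from scipy.spatial.transform import Rotation as Ro
from scipy.optimize import least_squares
def slot(im,i,c0):
    u,v=proj(i,[*c0,.075])[0].round().astype(int)
    g=cv2.cvtColor(im,cv2.COLOR_RGB2GRAY); w=g[v-22:v+22,u-22:u+22]
    G=cv2.resize(w,None,fx=8,fy=8,interpolation=cv2.INTER_CUBIC)
    th,b=cv2.threshold(G,160,255,cv2.THRESH_BINARY_INV)
    n,l,st,ce=cv2.connectedComponentsWithStats(b)
    k=l[176,176]
    yy,xx=np.nonzero(l==k); uv=np.c_[(xx+.5)/8-.5+u-22,(yy+.5)/8-.5+v-22]
    X=onplane(i,uv,.0745)[:,:2]; r=cv2.minAreaRect(X.astype(np.float32)); c=X.mean(0); z=(X-c)@[1,1j]
    return c,np.degrees(np.angle((z**4).sum()))/4,r,len(X)
E
python3 - <<'E'
from meas import *
im,d,i=load('wrist'); s=get_state(); p=s['position']; w,x,y,z=s['ee_rot']; T=Ro.from_quat([x,y,z,w]).as_matrix()
print('tool x ang',np.degrees(np.arctan2(T[1,0],T[0,0])),'z',T[:,2].round(4),p)
print('slot',slot(im,i,(.547,-.178)))
P,u,v=cloud(i,d,np.ones(d.shape,bool))
q=(P-p)@T
cm=(abs(P[:,2]-.185)<.01)&(np.hypot(q[:,0],q[:,1])<.035); print('collar z',np.median(P[cm][:,2]),cm.sum())
zc=np.median(P[cm][:,2])
cm=(abs(P[:,2]-zc)<.004)&(np.hypot(q[:,0],q[:,1])<.035)
m=np.zeros(d.shape,np.uint8); m[v[cm],u[cm]]=255
# arc: topmost pixel per column
us=np.arange(u[cm].min(),u[cm].max()+1); uv=np.array([[k,np.nonzero(m[:,k])[0].min()-.5] for k in us if m[:,k].any()])
X=onplane(i,uv,zc); Q=((X-p)@T)[:,:2]
f=least_squares(lambda a:np.hypot(*(Q-a).T)-.02,[0,0],loss='soft_l1',f_scale=.0005); print('collar centre in tool',f.x, 'res',np.abs(f.fun).mean())
f=least_squares(lambda a:np.hypot(*(Q-a[:2]).T)-a[2],[0,0,.02],loss='soft_l1',f_scale=.0005); print(f.x)
# blades
bl=(im[v,u].min(1)>150)&(abs(P[:,2]-.205)<.02)&(np.hypot(q[:,0],q[:,1])<.08); B=q[bl]; print('blade',bl.sum(),cv2.minAreaRect(B[:,:2].astype(np.float32)),P[bl][:,2].min(),P[bl][:,2].max())
# grip top
gt=(abs(P[:,2]-.272)<.012)&(np.hypot(q[:,0],q[:,1])<.03); G=q[gt]; print('grip top',gt.sum(),np.median(G,0),cv2.minAreaRect(G[:,:2].astype(np.float32)),np.median(P[gt][:,2]))
# stirrer shaft verticality from scene & side depth
for n in('scene','side'):
    im2,d2,i2=load(n); P2,u2,v2=cloud(i2,d2,np.ones(d2.shape,bool)); q2=(P2-p)@T
    g=(np.hypot(q2[:,0]-0,q2[:,1])<.022)
    for a,b in((.19,.2),(.2,.215),(.215,.23),(.235,.25),(.25,.265)):
        k=g&(P2[:,2]>a)&(P2[:,2]<b); print(n,a,k.sum(),np.median(q2[k],0).round(4) if k.any() else '')
E
```

```text
tool x ang -172.27151895996562 z [-0.0012  0.0015 -1.    ] [ 0.57646882 -0.17286714  0.25894501]
slot (array([ 0.54579895, -0.17685592]), np.float64(1.679519228377903), ((0.5460237860679626, -0.17684075236320496), (0.02829514816403389, 0.028291523456573486), 46.17245101928711), 42425)
collar z 0.18711660224409515 1600
collar centre in tool [-0.00193944 -0.00367116] res 0.00023048206905089083
[-0.00122142 -0.00368383  0.01939171]
blade 4755 ((0.004266597796231508, -0.0028164349496364594), (0.025513261556625366, 0.12150653451681137), 1.5233910083770752) 0.18517240937344712 0.21980511136723077
grip top 7486 [ 0.00503523 -0.0027288  -0.01500016] ((-0.0005369884893298149, 0.0004853196442127228), (0.03003871999680996, 0.05725891515612602), 0.49067381024360657) 0.2739390173543498
scene 0.19 33 [-0.0088 -0.0019  0.0628]
scene 0.2 37 [-0.008  -0.0036  0.0517]
scene 0.215 26 [-0.0102  0.0013  0.0391]
scene 0.235 39 [-0.015   0.0014  0.0159]
scene 0.25 55 [-0.0143  0.0047  0.0014]
side 0.19 16 [0.0028 0.0082 0.0635]
side 0.2 19 [0.0014 0.0093 0.0504]
side 0.215 15 [0.0044 0.0063 0.0383]
side 0.235 19 [ 0.0088 -0.0012  0.0169]
side 0.25 19 [0.0097 0.0013 0.001 ]
```

drive_tool(rows=[[0,0,0,0.5],[0,0,0,1],[0,0,0,1],[0,0,0,1],[0,0,0,1],[0,0,0,1],[0,0,0,1],[0,0,0,1]])

```text
clock: 5.88
position: [0.5768, -0.1743, 0.2595]
ee_rot: [0.0, -0.015, 1.0, 0.0]
contact_force: [-0.8, 0.0, -1.7]
width: 0.0232
gripper_force: 78.6
```

```bash
cat > m2.py <<'E'
from meas import *
s=get_state(); p=s['position']; w,x,y,z=s['ee_rot']; T=Ro.from_quat([x,y,z,w]).as_matrix()
im,d,i=snap('wrist','w4.png'); s2=get_state(); print(s['clock'],p,s2['position']-p)
print('tool x ang',np.degrees(np.arctan2(T[1,0],T[0,0])),'z',T[:,2].round(4))
c,a,r,n=slot(im,i,(.546,-.177)); print('slot',c,a,r,n)
print('slot in tool',(np.r_[c,.075]-p)@T)
P,u,v=cloud(i,d,np.ones(d.shape,bool)); q=(P-p)@T
z0=p[2]-.1105+.038
near=np.hypot(q[:,0],q[:,1])<.035
cm=(abs(P[:,2]-z0)<.01)&near; zc=np.median(P[cm][:,2]); print('collar z',zc-p[2],cm.sum())
cm=(abs(P[:,2]-zc)<.004)&near
m=np.zeros(d.shape,np.uint8); m[v[cm],u[cm]]=255
uv=np.array([[k,np.nonzero(m[:,k])[0].min()-.5] for k in np.arange(u[cm].min(),u[cm].max()+1) if m[:,k].any()])
for zz in (zc,zc-.002):
    Q=((onplane(i,uv,zz)-p)@T)[:,:2]
    f=least_squares(lambda a:np.hypot(*(Q-a).T)-.02,[0,0],loss='soft_l1',f_scale=.0005); print('collar in tool',f.x.round(4),np.abs(f.fun).mean())
# blade far edges: white mask top boundary, line fit each side, on blade top plane
bm=((im[v,u].min(1)>140)&(abs(P[:,2]-z0-.018)<.022)&(np.hypot(q[:,0],q[:,1])<.08)&(abs(q[:,1])>.022)); B=q[bm]
for sg in(1,-1):
    b=B[np.sign(B[:,1])==sg]; print('blade side',sg,len(b),b.min(0).round(4),b.max(0).round(4),b.mean(0).round(4))
# grip top (grey, between pads)
gt=(abs(q[:,2]+.015)<.006)&(abs(q[:,1])<.011)&(abs(q[:,0])<.03); G=q[gt]; print('griptop x range',np.percentile(G[:,0],[1,50,99]),np.median(G[:,2]))
snap('scene','s4.png'); snap('side','d4.png')
E
python3 m2.py
```

```text
5.8833 [ 0.57680757 -0.17430739  0.2595097 ] [-6.75030388e-06 -7.53214749e-05  1.57214169e-05]
tool x ang -178.31630318141492 z [ 0.e+00  1.e-04 -1.e+00]
slot [ 0.54569832 -0.17702249] 1.8918188780912129 ((0.5460593700408936, -0.17689554393291473), (0.02844645455479622, 0.02827119268476963), 47.312721252441406) 41962
slot in tool [ 0.03117798 -0.0018232   0.18450907]
collar z -0.07075602800583755 1621
collar in tool [-0.0032 -0.0017] 0.00020839718080635307
collar in tool [-0.0037 -0.0017] 0.00018521719396964202
blade side 1 2323 [-0.0107  0.022   0.0399] [0.0027 0.0597 0.065 ] [-0.0034  0.0414  0.0506]
blade side -1 593 [-0.0088 -0.0618  0.0387] [ 0.0028 -0.022   0.0595] [ 0.0001 -0.042   0.0424]
griptop x range [-0.0154802  -0.00166764  0.00814623] -0.016016678739378294
```

View pics/w4.png

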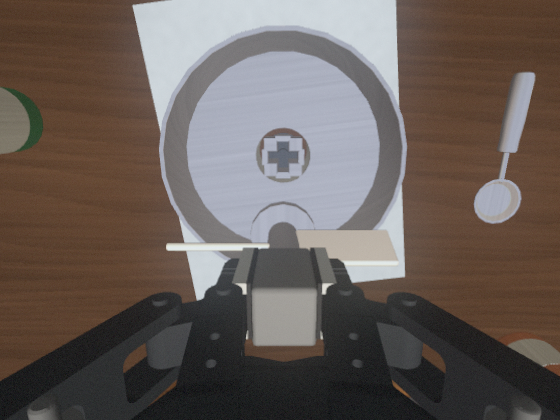

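The view shows the drive's cross at (283,157), aligned with the picture's axes, and the collar at (282,225). The slot (1.8°) and the tool (1.7°) now agree. From the collar, the slot is 34.7 mm ahead in tool x and 0 in tool y. I'll move over it and go down to about 8 mm above the rim.

drive_tool(rows=[[0.4,0,0.2,0],[0.9,0,0.6,0],[1.3,0,1.1,0],[1.39,0,1.7,0],[1.39,0,2.2,0],[1.39,0,2.6,0],[1.39,0,2.7,0],[1.39,0,2.7,0]])

```text
clock: 6.7
position: [0.5418, -0.1753, 0.1913]
ee_rot: [-0.001, -0.014, 1.0, 0.0]
contact_force: [1.3, -0.3, -2.0]
width: 0.0232
gripper_force: 78.7
```

drive_tool(rows=[[0,0,0,0],[0,0,0,0],[0,0,0,0],[0,0,0,0],[0,0,0,0],[0,0,0,0],[0,0,0,0],[0,0,0,0]])

```text
clock: 7.37
position: [0.5421, -0.1754, 0.1921]
ee_rot: [0.0, -0.014, 1.0, 0.0]
contact_force: [0.3, 0.4, -0.9]
width: 0.0231
gripper_force: 78.7
```

```bash
python3 - <<'E'
from h import *
s=get_state(); print(s['clock'],s['position'],s['ee_rot'],s['contact_force'])
a=snap('scene')[0]; snap('side'); ia=load('scene')[2]; ib=load('side')[2]; b=load('side')[0]
X=[.546,-.177,.09]
C=[]
for im,i in((a,ia),(b,ib)):
    u,v=proj(i,X)[0].round().astype(int); print(u,v); C.append(cv2.resize(im[v-25:v+25,u-25:u+25],(400,400),interpolation=2))
w=snap('wrist','w5.png')
cv2.imwrite('pics/c5.png',np.hstack(C)[:,:,::-1])
E
```

```text
7.3667 [ 0.54207107 -0.17542933  0.19208161] [ 6.27888758e-05 -1.44488709e-02  9.99895607e-01  2.20236772e-05] [ 0.29717976  0.44610929 -0.90688741]
185 230
291 175
```

View pics/c5.png

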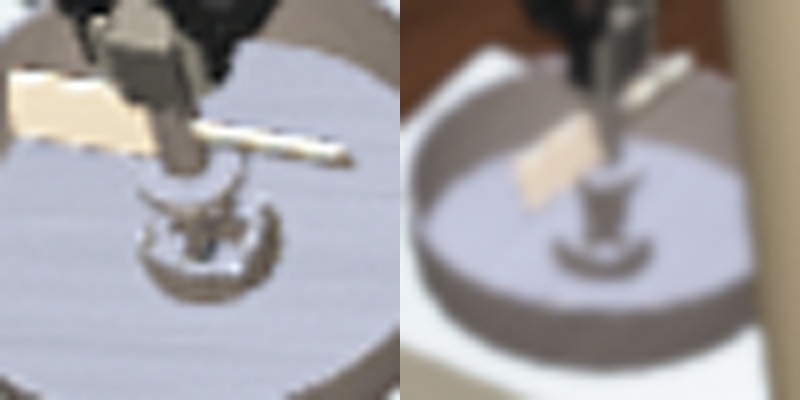

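The left crop (scene) shows the stem tip just over the drive's slot, and the collar centre at about (190,180). The right crop (side) shows the stem centred over the drive at about (605,250). I'll check the axis alignment by projection.

```bash
python3 - <<'E'
from h import *
T=np.array([.54207,-.17543,.19208]); tip=T[2]-.109
for n,c in(('scene',(185,230)),('side',(291,175))):
    i=load(n)[2]
    for nm,z in(('rim',.075),('tip',tip),('collarbot',tip+.03),('collartop',tip+.038),('blade top',tip+.069),('griptop',tip+.125)):
        print(n,nm,((proj(i,[.546,-.177,z])[0]-c+25.5)*8-.5).round(0), 'px/mm*8', ((proj(i,[.547,-.177,z])-proj(i,[.546,-.177,z]))[0]*8).round(1),((proj(i,[.546,-.176,z])-proj(i,[.546,-.177,z]))[0]*8).round(1))
E
python3 - <<'E'
import sys; sys.path.insert(0,'.')
from h import *
i=load('scene')[2]; im,d,_=load('scene')
m=np.zeros(d.shape,bool); m[200:262,155:215]=1
P,u,v=cloud(i,d,m)
for nm,a,b in(('rim',.073,.078),('collar',.117,.124),('griptop',.203,.213)):
    k=(P[:,2]>a)&(P[:,2]<b)&(np.hypot(P[:,0]-.546,P[:,1]+.177)<.03); print(nm,k.sum(),P[k].mean(0).round(4),P[k].min(0).round(4),P[k].max(0).round(4))
E
```

```text
scene rim [207. 225.] px/mm*8 [-0.9  2.3] [2.6 0.5]
scene tip [203. 213.] px/mm*8 [-0.9  2.3] [2.7 0.5]
scene collarbot [189. 167.] px/mm*8 [-0.9  2.3] [2.7 0.5]
scene collartop [185. 155.] px/mm*8 [-0.9  2.3] [2.7 0.5]
scene blade top [170. 106.] px/mm*8 [-0.9  2.4] [2.8 0.5]
scene griptop [142.  12.] px/mm*8 [-1.   2.4] [2.8 0.5]
side rim [205. 224.] px/mm*8 [-1.5 -0.9] [-1.3  0.9]
side tip [205. 211.] px/mm*8 [-1.5 -0.9] [-1.3  0.9]
side collarbot [206. 163.] px/mm*8 [-1.5 -0.8] [-1.4  0.9]
side collartop [206. 150.] px/mm*8 [-1.5 -0.8] [-1.4  0.9]
side blade top [207.  99.] px/mm*8 [-1.6 -0.8] [-1.4  0.9]
side griptop [209.   4.] px/mm*8 [-1.6 -0.8] [-1.4  0.9]
rim 43 [ 0.5515 -0.1745  0.0754] [ 0.5308 -0.1972  0.073 ] [ 0.5655 -0.1581  0.0779]
collar 62 [ 0.5529 -0.1752  0.1205] [ 0.5277 -0.1958  0.1172] [ 0.5661 -0.1576  0.1237]
griptop 70 [ 0.549  -0.1779  0.2071] [ 0.5331 -0.1963  0.2032] [ 0.5609 -0.1486  0.2128]
```

Collar and drive agree to within about 1 mm in the scene depth, so I'll lower carefully.

drive_tool(rows=[[0,0,0.08,0],[0,0,0.16,0],[0,0,0.24,0],[0,0,0.32,0],[0,0,0.4,0],[0,0,0.48,0],[0,0,0.55,0],[0,0,0.55,0]])

```text
clock: 8.18
position: [0.5418, -0.1753, 0.1778]
ee_rot: [-0.0, -0.014, 1.0, 0.0]
contact_force: [-0.9, 0.4, -0.8]
width: 0.0231
gripper_force: 78.7
```

No contact force, and the tip is already about 6 mm below the rim, so it has entered the slot. I'll continue.

drive_tool(rows=[[0,0,0.08,0],[0,0,0.16,0],[0,0,0.24,0],[0,0,0.32,0],[0,0,0.4,0],[0,0,0.48,0],[0,0,0.56,0],[0,0,0.56,0]])

```text
clock: 8.85
position: [0.5421, -0.1754, 0.1644]
ee_rot: [0.0, -0.014, 1.0, 0.0]
contact_force: [-0.2, 0.8, 1.4]
width: 0.0231
gripper_force: 79.3
```

drive_tool(rows=[[0,0,0.06,0],[0,0,0.12,0],[0,0,0.18,0],[0,0,0.24,0],[0,0,0.3,0],[0,0,0.35,0],[0,0,0.35,0],[0,0,0.35,0]])

```text
clock: 9.52
position: [0.5422, -0.1755, 0.156]
ee_rot: [0.0, -0.014, 1.0, -0.0]
contact_force: [-1.9, 0.1, 6.6]
width: 0.0231
gripper_force: 79.9
```

drive_tool(rows=[[0,0,0.03,0],[0,0,0.06,0],[0,0,0.1,0],[0,0,0.14,0],[0,0,0.18,0],[0,0,0.18,0],[0,0,0.18,0],[0,0,0.18,0]])

```text
clock: 10.18
position: [0.5422, -0.1755, 0.1553]
ee_rot: [0.001, -0.015, 1.0, -0.001]
contact_force: [-6.0, 2.4, 25.9]
width: 0.0229
gripper_force: 82.7
```

The force rose sharply to 26 N at TCP z = 0.1553, which is a hard stop at the expected home height. I'll verify collar and grip heights, tilt and stillness.

```bash
python3 - <<'E'
from h import *
s=get_state(); print(s['clock'],s['position'],s['contact_force'],s['gripper_force'])
im,d,i=snap('wrist'); a=snap('scene')
for n,(im,d,i) in(('wrist',(im,d,i)),('scene',a)):
    P,u,v=cloud(i,d,np.ones(d.shape,bool)); r=np.hypot(P[:,0]-.546,P[:,1]+.177)
    k=(r<.018)&(r>.010)&(P[:,2]>.07)&(P[:,2]<.095); print(n,'collar z',k.sum(),np.percentile(P[k][:,2],[10,50,90]).round(4))
    k=(r<.07)&(r>.03)&(P[:,2]>.08)&(P[:,2]<.13)&(im[v,u].min(1)>140); print('blade top',np.percentile(P[k][:,2],[1,99]).round(4))
    k=(r<.012)&(P[:,2]>.15)&(P[:,2]<.185); print('grip top',np.median(P[k],0).round(4) if k.any() else None)
s=get_state(); print(s['clock'],s['position'],s['contact_force'])
x=a[0][205:260,155:215]; cv2.imwrite('pics/c6.png',cv2.resize(x,None,fx=9,fy=9,interpolation=2)[:,:,::-1])
E
```

```text
10.1833 [ 0.5422262  -0.17553007  0.15534385] [-6.03332799  2.4401593  25.89344113] 82.72155046463013
wrist collar z 996 [0.0839 0.0847 0.0857]
blade top [0.0915 0.1158]
grip top [ 0.5441 -0.1771  0.1715]
scene collar z 53 [0.0788 0.0842 0.09  ]
blade top [0.0898 0.1171]
grip top [ 0.5485 -0.1806  0.1696]
10.2833 [ 0.54225165 -0.17552667  0.15538075] [-5.95230528  2.6071275  26.01076529]
```

View pics/c6.png

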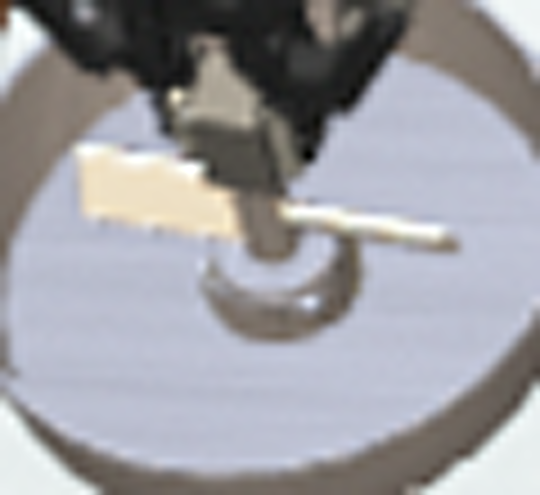

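The crop shows the collar flush on the drive at about (280,285), with the stirrer upright. The wrist reading of 0.0847 has the same roughly 1.7 mm bias as before, so the collar is at the 0.083 home height. The pose is steady with 26 N of push, so I'm handing in.

```bash
python3 -c "
from rig import order; print(order.sign_off())"
```

```text
the job is handed in; nothing more can be done
None
```

The stirrer is in the drive, fully home by my measurements, and still held pressed down with about 26 N; I handed the job in at about 10 s, and the sign-off gave no verdict.

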